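Fetch the dome magnifier from behind the ornaments

ROBOT

A 6-joint arm with a two-finger parallel gripper is mounted at the origin on the work surface. World frame = base frame: x ahead of the robot, y to its left, z up, the work surface at z = 0. Lengths are in m, angles in rad, forces in N, time in s.
With the tool pointing down it reaches from about 0.35 to 1 m from the base axis. Payload 7.1 kg.
Tool frame: the origin (TCP) lies at the very end of the fingers, on their centre line; the grasp point (between the pads) lies 19 mm behind it; z points along the fingers, y is the direction in which the jaws open and shut (so a half turn about z gives the same grasp; the last joint's range is limited). The gripper opens to 85 mm and grips with 20 to 120 N. Pads are 22 mm wide; open, the fingers measure 114 mm over their backs; the gripper's body (76 mm by 85 mm) begins 54 mm behind the grasp point. The pads swing forward as they close: fully open they stand 13 mm farther back than shut.
Start: joints at [1.299, 0.423, 1.63, -0, 1.089, -0.019], TCP at [0.156, 0.605, 0.231] pointing down, gripper open.
Joint ranges: [-3, 3], [-0.9, 2.11], [0.09, 2.58], [-1.31, 4.45], [0.11, 2.69], [-2.54, 2.54]. Speed limits (rad/s): [2.39, 2.39, 3.01, 3.14, 3.14, 3.14].

INTERFACE

Orientations are given as a unit quaternion [w, x, y, z].
In Python, from workcell import manip gives the robot as it stands.
- The arm moves only by the shell command python3 -m jog 'ROWS' [OPENING] [FORCE]. ROWS is JSON, a list of rows, each a list of 2 entries, a list of its own where there are three numbers: the shift along the tool's x, y, z in m, then the turn, a rotation vector about the tool's x, y, z in degrees. In form: [[[x, y, z], [wx, wy, wz]], ...]. A call has 1 to 20 rows; each row is the pose to reach, as a shift and turn from the pose commanded when the call began, along the tool's axes at that moment; what a row does not reach only later rows make up. A row lasts 1/12 s, in which the tool goes at most 41.7 mm and 7.16 degrees, less where a joint would pass 70% of its speed; a pose out of reach is approached as far as the arm can. A call with a gripper value outside its range is refused whole. OPENING is the finger opening in m, from 0 to 0.0854, set as the call begins (- or left out, the last holds). The fingers move at their own pace and stop on an object; FORCE is the grip in N (left out, the last holds). Time passes only in rows, so rows that repeat a pose let the fingers close. It gives the time, the measured TCP pose, the force and the opening at its end, in the units of the state.
- manip.read_state(): the state, without advancing time (a new reading comes with each control period).
- manip.camera(name): name is "scene" or "top"; returns a dict with "frame" (420x560x3 uint8, red, green, blue), "intrinsics" (3x3 intrinsics, pixels), "position" and "attitude" of the camera in the world. Camera axes: x right, y down, z forward; pixel columns grow to the right and rows downward; lengths in m; the calibration is good to about 2 mm. A picture is of the moment at which its call begins. There is no depth.
- manip.finish_job(): hands the job in, once; it reports no verdict.
Trained networks look in the newest picture that a camera, given by its name, has taken for a name from the list of things; names that differ only in an ending like _2 or _b are one class to them, and where a whole thing is asked for, a point or a joint stands for the part that bears it (a point fixed in the world has none). Each returns a list of dicts, best first, with "conf" (0 to 1); they miss things now and then, are a little off and sometimes report something else, mostly with a low value. They report only what shows in the picture. A call takes as long as a camera call.
- manip.masks_of(label, camera): "pixels" (420x560 bool, what is visible of it) and "bbox" ([left, top, right, bottom] in pixels, round what is visible of it).
- manip.tip_of(label, camera): "at" ([column, row] in pixels: a listed point, or the origin of a listed thing).
The state is a dict: "time": time; "qpos": joint angles; "joint_vel": joint speeds; "joint_torque": joint torques, N m; "position": TCP position; "orientation": TCP orientation; "force": force on the tool from outside, world axes, zero at the start; "ft_torque": the same for the moment, N m; "gripper_width": opening from 0.0 (shut) to 1.0 (fully open).
Only numpy, scipy, OpenCV 4.12 (cv2) and the standard library are available. Lean on these libraries where they do the work, as an engineer would, in place of code of your own. Each camera call takes 0.05 s, during which the arm holds its last target. There are 200 camera calls.

TASK

I want to study the round map in the open atlas. Move the three ornaments that stand around the dome magnifier off the display board and stand all three on the side tray; then fetch the magnifier and set it centred on the round map, and lastly put each ornament back upright on the very spot where it stood at the start. Do not knock any ornament or the magnifier over, and leave the ink bottle and the ruler weight where they are.

Things in the scene. Friction and masses are not known exactly. Their poses are not given: they have to be found in the camera images.
- globe: ornament: small amber globe, a ball 52 mm in diameter on a dark turned wooden foot (foot 50 mm in diameter). Origin: centre of the foot's underside, z up; ball centre 84 mm above it, thin brass pin on top up to 116 mm. Grip the ball at its middle. 0.2 to 0.35 kg. Stands at the start on one of the three outer dark felt spots of the display board.
- urn: ornament: round polished brass lidded urn, 118 mm tall, foot 48 mm and belly 51 mm in diameter; its upper part, from 84 to 106 mm above the underside, is a straight cylinder 34 mm in diameter, good to grip. Origin: centre of the underside, z up. 0.28 to 0.45 kg. Stands on another of the three outer felt spots.
- obelisk: ornament: pale marble obelisk with a square shaft 28 x 28 mm (straight from 18 to 100 mm above the underside, stepped point up to 118 mm), on a dark square base 50 x 50 mm. Origin: centre of the underside, z up; x and y axes square to the shaft's faces. 0.28 to 0.45 kg. Stands on the third of the outer felt spots.
- magnifier: dome magnifier: low glass dome in a straight steel ring; ring 52 mm in diameter and 22 mm tall, dome top 38 mm above the underside. Origin: centre of the underside, z up. 0.16 to 0.25 kg. Stands on the inner felt spot of the display board with the ornaments close round it (on the robot's side, left and right, about 62 mm centre to centre): no room for fingers until they are gone.
- display_board: fixed plain wooden board, 190 mm (x) by 230 mm (y), 14 mm thick, with four dark felt spots 54 mm in diameter; a flat card case 16 mm tall is fixed along its far edge. Origin: centre of the underside, so the ornaments stand 14 mm above it.
- side_tray: fixed low wooden tray with a brown lining, 200 mm (x) by 240 mm (y) outside, walls 6 mm thick and 14 mm tall. Origin: centre of the underside, z up; the inner floor is 6 mm above it. The ink bottle stands in its far half (x 50 to 65 mm in the tray's frame); the near half is free.
- atlas_map (a point): centre of the round map (a disc 76 mm in diameter with a dark rim) printed on the left-hand page of the fixed open atlas, on the page's surface, 22 mm above the table. x and y axes are the atlas's: the page is 190 mm (x) by 124 mm (y), level, the book's fold is 63 mm to -y, and the other page is beyond it.
- ink_bottle: bystander, to be left alone: small round dark ink bottle, 40 mm in diameter, 44 mm tall, loose, in the far half of the side tray. Origin: centre of the underside.
- ruler_weight: bystander, to be left alone: dark steel bar weight 90 x 22 x 14 mm with a small brass knob up to 24 mm, loose, lying on the atlas's other page. Origin: centre of the underside, x along the bar.

How it is judged:
By the outcome, as a careful person would: the job done as asked, in the order asked, and still so for the second after the job is handed in, with the robot touching nothing.
It also fails if it takes over 147 s, if anything falls off the work surface, if the arm or the gripper's body presses on something with over 40 N, if the wrist force passes 120 N, or if a joint passes its speed limit or range.

## Working session

There is one attempt and no reset: what is moved stays moved. The work goes in short steps, Python scripts to look and compute and a shell command to move; the robot and the scene stay as the last step left them, time stands still between calls to the robot, and variables do not carry over. Pictures are saved under pics/ and viewed, about 12 in all and at most 16, crops included, and the job is handed in when it is done.

```bash
mkdir -p pics; ls; cat > h.py <<'E'
import numpy as np, cv2
from workcell import manip
from scipy.spatial.transform import Rotation as R
def cam(n):
    c=manip.camera(n); 
    return c
def rot(c):
    a=np.array(c["attitude"],float)
    if a.shape==(3,3): return a
    return R.from_quat(a[[1,2,3,0]]).as_matrix()
def ray(c,uv,z):
    K=np.array(c["intrinsics"]);d=rot(c)@np.linalg.solve(K,[uv[0],uv[1],1.]);p=np.array(c["position"])
    return p+d*(z-p[2])/d[2]
def proj(c,P):
    q=np.array(c["intrinsics"])@(rot(c).T@(np.array(P,float)-c["position"]));return q[:2]/q[2]
def save(c,f,box=None,s=1):
    im=c["frame"][:,:,::-1]
    if box: im=im[box[1]:box[3],box[0]:box[2]]
    cv2.imwrite("pics/"+f,cv2.resize(im,None,fx=s,fy=s,interpolation=cv2.INTER_CUBIC))
E
python3 - <<'E'
from h import *
np.set_printoptions(precision=4,suppress=True)
s=manip.read_state();print({k:s[k] for k in s})
H=dict(globe=.014,urn=.014,obelisk=.014,magnifier=.014,display_board=0,side_tray=0,atlas_map=.022,ink_bottle=.006,ruler_weight=.022)
for n in("top","scene"):
    c=cam(n);save(c,n+"0.png");print(n,c["position"],c["attitude"],c["intrinsics"])
    for l,z in H.items():
        for d in manip.tip_of(l,n)[:2]:print(l,"tip",d["conf"],d["at"],ray(c,d["at"],z))
        if l!="atlas_map":
            for d in manip.masks_of(l,n)[:2]:print("   mask",l,d["conf"],d["bbox"],d["pixels"].sum())
E
```

```text
pics
{'time': 0.0, 'qpos': array([ 1.299 ,  0.4238,  1.6307,  0.    ,  1.0886, -0.019 ]), 'joint_vel': array([ 0.0003, -0.0004, -0.001 , -0.0012, -0.0011, -0.0006]), 'joint_torque': array([ -0.0028, -55.7407, -28.1725,  -0.0002,   0.0076,  -0.    ]), 'position': array([0.1561, 0.6046, 0.2305]), 'orientation': array([-0.0001,  0.1261,  0.992 , -0.0008]), 'force': array([0.1929, 0.4932, 0.0315]), 'ft_torque': array([ 0.03  , -0.0033,  0.0188]), 'gripper_width': 0.9996738270915096}
top [ 0.4682 -0.0075  1.0817] [-0.0293  0.7133 -0.6998  0.0242] [[513.9103   0.     276.1343]
 [  0.     513.9103 203.1851]
 [  0.       0.       1.    ]]
globe tip 0.89 [313.5, 182.8] [ 0.5932 -0.0762  0.014 ]
   mask globe 0.66 [300.9, 165.7, 329.4, 192.8] 648
urn tip 0.84 [256.0, 174.0] [0.6095 0.0443 0.014 ]
   mask urn 0.58 [243.8, 156.3, 269.6, 182.6] 510
   mask urn 0.52 [303.1, 164.4, 331.1, 194.0] 644
obelisk tip 0.7 [277.0, 205.9] [ 0.5434 -0.0009  0.014 ]
   mask obelisk 0.71 [264.5, 193.1, 291.1, 216.0] 554
   mask obelisk 0.66 [301.8, 166.5, 332.9, 194.8] 641
magnifier tip 0.57 [283.3, 175.5] [ 0
[... 1393 characters left out ...]
ifier 0.37 [71.5, 229.8, 238.9, 350.5] 9806
display_board tip 0.92 [280.5, 237.6] [ 0.5814 -0.0133  0.    ]
   mask display_board 0.78 [219.3, 202.2, 352.8, 280.1] 3760
side_tray tip 0.71 [325.7, 175.9] [0.4906 0.3017 0.    ]
   mask side_tray 0.98 [273.6, 149.4, 381.5, 206.1] 2708
atlas_map tip 0.92 [181.2, 259.8] [ 0.4959 -0.2259  0.022 ]
atlas_map tip 0.21 [283.8, 235.7] [ 0.6014 -0.027   0.022 ]
ink_bottle tip 0.68 [330.8, 184.4] [0.5352 0.2598 0.006 ]
ink_bottle tip 0.18 [282.6, 234.6] [ 0.5829 -0.0078  0.006 ]
   mask ink_bottle 0.52 [325.4, 170.8, 339.5, 192.1] 238
ruler_weight tip 0.94 [128.1, 291.4] [ 0.4934 -0.3487  0.022 ]
   mask ruler_weight 0.79 [114.8, 275.6, 143.4, 314.6] 496
```

```bash
python3 - <<'E'
import cv2
a=cv2.imread("pics/top0.png");cv2.imwrite("pics/topc.png",cv2.resize(a[120:270,205:405],None,fx=4,fy=4,interpolation=cv2.INTER_CUBIC))
E
```

```text
(no output)
```

View pics/top0.png

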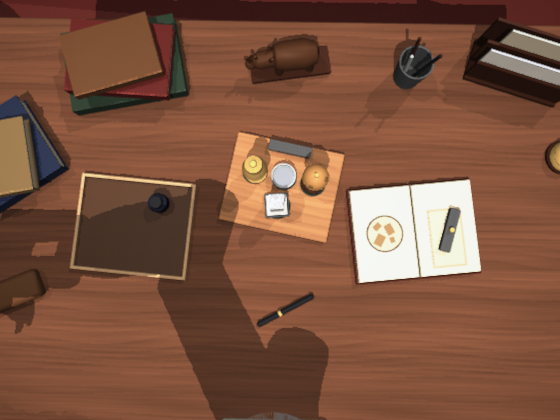

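View pics/topc.png

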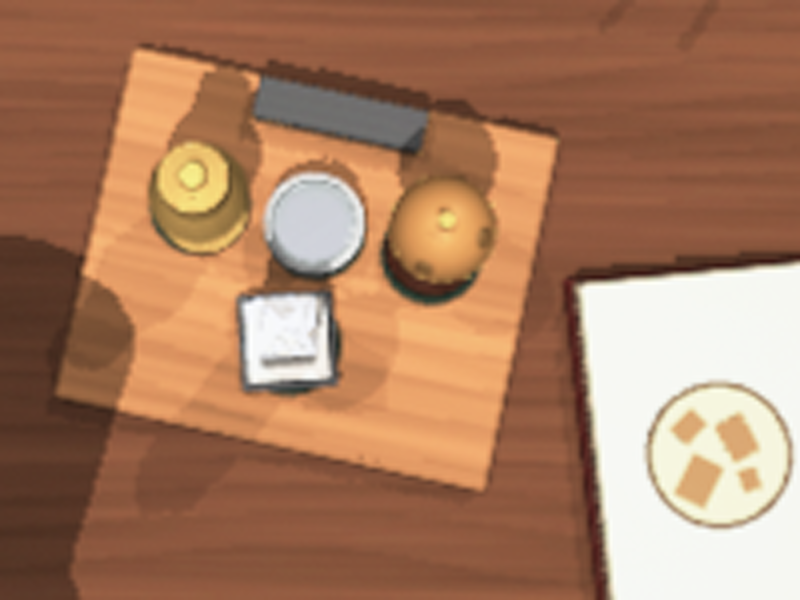

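View pics/scene0.png

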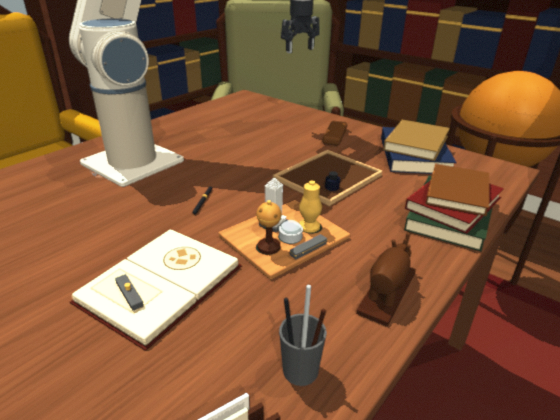

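The top view shows the board near (280,187), the tray near (132,226) and the round map near (384,233). The obelisk is at (277,205), the globe at (315,178), the urn at (254,170) and the magnifier at (283,175). The network tips disagree by about 10 mm between the cameras, so I'll overlay model outlines and check both views.

```bash
cat > ov.py <<'E'
from h import *
def circ(x,y,z,r,n=40):
    t=np.linspace(0,2*np.pi,n);return np.c_[x+r*np.cos(t),y+r*np.sin(t),0*t+z]
def rect(x,y,z,a,b,yaw):
    P=np.array([[1,1],[1,-1],[-1,-1],[-1,1],[1,1]])*[a/2,b/2];c,s=np.cos(yaw),np.sin(yaw)
    return np.c_[P@np.array([[c,s],[-s,c]])+[x,y],np.full(5,z)]
def model(P,b=.014):
    L=[]
    if 'globe' in P:
        x,y=P['globe'][:2];L+=[circ(x,y,b,.025)];L+=[('ball',(x,y,b+.084),.026)]
    if 'urn' in P:
        x,y=P['urn'][:2];L+=[circ(x,y,b,.024),circ(x,y,b+.106,.017),circ(x,y,b+.084,.017)]
    if 'magnifier' in P:
        x,y=P['magnifier'][:2];b2=P['magnifier'][2] if len(P['magnifier'])>2 else b;L+=[circ(x,y,b2,.026),circ(x,y,b2+.022,.026)]
    if 'obelisk' in P:
        x,y,w=P['obelisk'];L+=[rect(x,y,b,.05,.05,w),rect(x,y,b+.018,.028,.028,w),rect(x,y,b+.1,.028,.028,w)]
    if 'map' in P: L+=[circ(*P['map'][:2],.022,.038)]
    if 'tray' in P: x,y,w=P['tray'];L+=[rect(x,y,.014,.2,.24,w)]
    if 'board' in P: x,y,w=P['board'];L+=[rect(x,y,.014,.19,.23,w)]
    return L
def overlay(c,P,f,box,s,b=.014):
    im=cv2.resize(c["frame"][box[1]:box[3],box[0]:box[2],::-1],None,fx=s,fy=s,interpolation=cv2.INTER_CUBIC)
    m=lambda p:((proj(c,p)-box[:2]+.5)*s-.5)
    for l in model(P,b):
        if isinstance(l,tuple):
            q=m(l[1]);d=np.linalg.norm(np.array(l[1])-c["position"]);r=c["intrinsics"][0][0]*l[2]/d*s
            cv2.circle(im,tuple(int(v) for v in np.round(q)),int(r),(0,255,0),1)
        else: cv2.polylines(im,[np.round([m(p) for p in l]).astype(int)],False,(0,255,0),1)
    cv2.imwrite("pics/"+f,im)
E
python3 - <<'E'
from ov import *
np.set_printoptions(precision=4,suppress=True)
c=cam("top");d=lambda u,v:(205+(u+.5)/4-.5,120+(v+.5)/4-.5)
g=lambda u,v,z:ray(c,d(u,v),z)
P={}
P['globe']=g(442,230,.098)[:2];P['urn']=g(192,179,.12)[:2];P['magnifier']=g(315.5,224,.036)[:2]
ob=[g(*q,.03)[:2] for q in((240,297),(330,292),(337,383),(246,390))]
e=ob[0]-ob[3];f=ob[0]-ob[1];yw=(np.arctan2(e[1],e[0])+np.arctan2(-f[0],f[1]))/2
P['obelisk']=[*np.mean(ob,0),yw]
bd=[g(*q,.014)[:2] for q in((135,45),(558,133),(485,491),(55,400))]
e=bd[0]-bd[3];f=bd[0]-bd[1];P['board']=[*np.mean(bd,0),(np.arctan2(e[1],e[0])+np.arctan2(-f[0],f[1]))/2]
P['map']=g(719.5,454.5,.022)[:2]
tr=[ray(c,q,.014)[:2] for q in((82,174),(195,185),(185,279),(71,268))]
e=tr[0]-tr[3];f=tr[0]-tr[1];P['tray']=[*np.mean(tr,0),(np.arctan2(e[1],e[0])+np.arctan2(-f[0],f[1]))/2]
for k in P:print(k,np.array(P[k]))
import json;json.dump({k:list(map(float,v)) for k,v in P.items()},open("P.json","w"))
overlay(c,P,"ovtop.png",(215,125,345,250),6)
s=cam("scene");overlay(s,P,"ovsc.png",(215,165,355,285),5.5)
E
```

```text
globe [ 0.5944 -0.0738]
urn [0.6137 0.0459]
magnifier [ 0.6043 -0.0132]
obelisk [ 0.5447 -0.0003  0.0797]
board [ 0.585  -0.0098 -0.192 ]
map [ 0.4906 -0.2231]
tray [ 0.4955  0.2974 -0.0736]
```

View pics/ovtop.png

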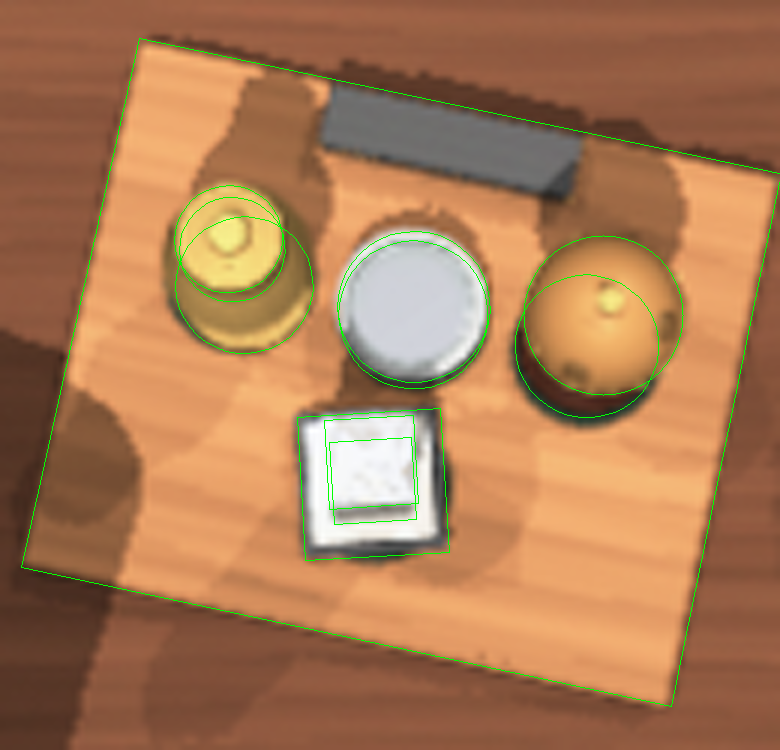

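View pics/ovsc.png

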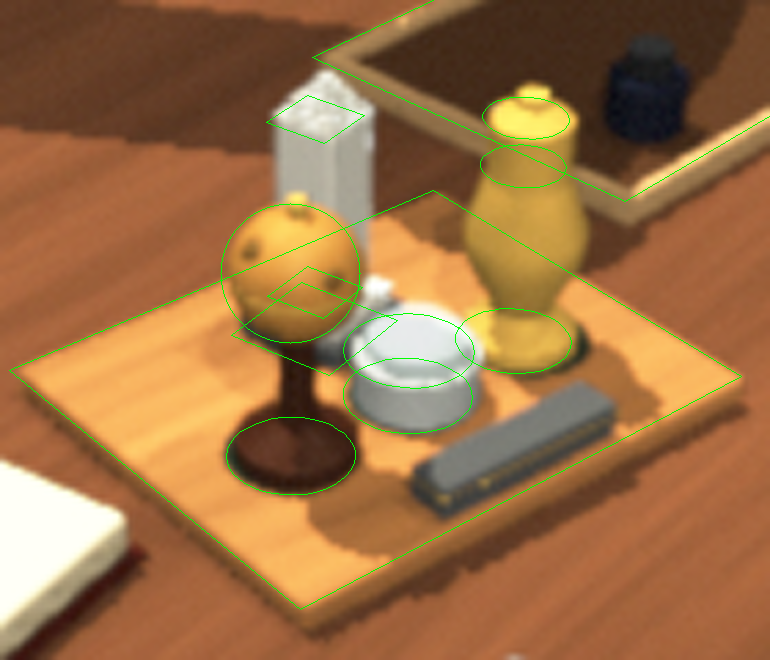

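The overlay fits the top view well. In the scene view everything is shifted by about 1.4 px (about 3 mm). I'll hover the gripper beside the group to see how each camera's calibration relates to the robot's own frame.

```bash
cat > go.py <<'E'
# usage: go.py yawdeg x y z [x y z ...] : shifts in present tool axes (m), turn about tool z (deg)
import sys;from h import *
s=manip.read_state();q=np.array(s["orientation"]);M=R.from_quat(q[[1,2,3,0]]).as_matrix()
a=list(map(float,sys.argv[1:]));yaw=a[0]
az=np.degrees(np.arctan2(M[1,1],M[0,1]));t=(az-yaw+180)%360-180
x=np.array([-np.sin(np.radians(yaw)),np.cos(np.radians(yaw)),0]);y=np.array([np.cos(np.radians(yaw)),np.sin(np.radians(yaw)),0])
rv=R.from_matrix(M.T@np.c_[x,y,[0,0,-1]]).as_rotvec(degrees=True)
print("pos",np.round(s["position"],4),"az",round(az,2),"turn",np.round(rv,2),"t",round(s["time"],2),"w",round(s["gripper_width"]*.0854,4))
for i in range(1,len(a),3):print(a[i:i+3],np.round(M.T@(np.array(a[i:i+3])-s["position"]),4))
E
python3 go.py 4.6 .594 -.073 .19
```

```text
pos [0.1563 0.6051 0.2313] az 75.52 turn [ 0.    0.   70.92] t 1.9 w 0.0856
[0.594, -0.073, 0.19] [-0.5934 -0.5471  0.0413]
```

```bash
python3 -m jog '[[[-0.3,-0.27,0.0],[0,0,40]],[[-0.3,-0.27,0.0],[0,0,40]],[[-0.3,-0.27,0.0],[0,0,40]],[[-0.3,-0.27,0.0],[0,0,40]],[[-0.3,-0.27,0.0],[0,0,40]],[[-0.3,-0.27,0.0],[0,0,40]],[[-0.3,-0.27,0.0],[0,0,40]],[[-0.3,-0.27,0.0],[0,0,40]],[[-0.3,-0.27,0.0],[0,0,40]],[[-0.593,-0.547,0.04],[0,0,70.9]],[[-0.593,-0.547,0.04],[0,0,70.9]],[[-0.593,-0.547,0.04],[0,0,70.9]],[[-0.593,-0.547,0.04],[0,0,70.9]],[[-0.593,-0.547,0.04],[0,0,70.9]],[[-0.593,-0.547,0.04],[0,0,70.9]],[[-0.593,-0.547,0.04],[0,0,70.9]],[[-0.593,-0.547,0.04],[0,0,70.9]],[[-0.593,-0.547,0.04],[0,0,70.9]],[[-0.593,-0.547,0.04],[0,0,70.9]],[[-0.593,-0.547,0.04],[0,0,70.9]]]' 0.0854 40; python3 go.py 4.6 .594 -.073 .19
```

```text
time: 3.57
position: [0.596, -0.0771, 0.1911]
orientation: [0.001, 0.679, 0.734, 0.0]
force: [0.2, -0.5, 0.2]
gripper_width: 1.003
pos [ 0.596  -0.0771  0.1911] az 4.47 turn [ 0.11  0.08 -0.13] t 3.57 w 0.0857
[0.594, -0.073, 0.19] [ 0.0042 -0.0017  0.0011]
```

```bash
python3 -m jog '[[[0.004,-0.002,0.001],[0,0,0]],[[0.004,-0.002,0.001],[0,0,0]],[[0.004,-0.002,0.001],[0,0,0]],[[0.004,-0.002,0.001],[0,0,0]]]' >/dev/null; python3 - <<'E'
from ov import *
import json;P=json.load(open("P.json"))
s=manip.read_state();q=np.array(s["orientation"]);M=R.from_quat(q[[1,2,3,0]]).as_matrix();p=np.array(s["position"]);print(p,s["time"])
for n,box,f in(("scene",(220,120,340,260),5),):
    c=cam(n);im=cv2.resize(c["frame"][box[1]:box[3],box[0]:box[2],::-1],None,fx=f,fy=f,interpolation=cv2.INTER_CUBIC)
    m=lambda l:tuple(int(v) for v in np.round((proj(c,p+M@np.array(l))-box[:2]+.5)*f-.5))
    for sg in(1,-1):
        y0=sg*.0427;y1=sg*.057
        cv2.polylines(im,[np.array([m(l) for l in((.011,y0,-.05),(.011,y0,-.013),(-.011,y0,-.013),(-.011,y0,-.05))])],False,(0,255,0),1)
        cv2.polylines(im,[np.array([m(l) for l in((.011,y1,-.05),(.011,y1,-.013),(-.011,y1,-.013),(-.011,y1,-.05))])],False,(255,255,0),1)
    cv2.circle(im,m((0,0,0)),3,(0,0,255),-1);cv2.imwrite("pics/tool_%s.png"%n,im)
E
```

```text
[ 0.59064769 -0.06774646  0.1904346 ] 3.9
```

View pics/tool_scene.png

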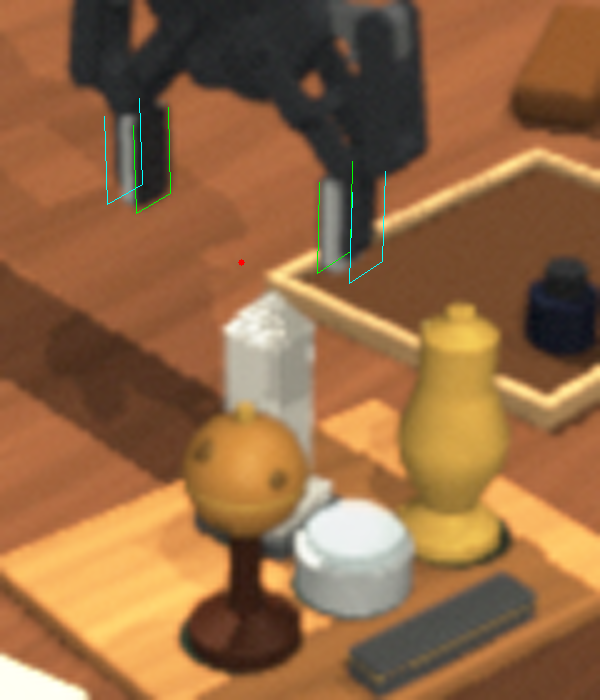

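In the scene view the predicted fingers match the real ones horizontally to within about 1 mm, so that camera agrees with the robot. Now I'll check the top camera.

```bash
python3 - <<'E'
from ov import *
s=manip.read_state();q=np.array(s["orientation"]);M=R.from_quat(q[[1,2,3,0]]).as_matrix();p=np.array(s["position"]);print(p,s["time"])
c=cam("top");box=(255,105,385,235);f=5;im=cv2.resize(c["frame"][box[1]:box[3],box[0]:box[2],::-1],None,fx=f,fy=f,interpolation=cv2.INTER_CUBIC)
im=cv2.convertScaleAbs(im,alpha=2)
m=lambda l:tuple(int(v) for v in np.round((proj(c,p+M@np.array(l))-box[:2]+.5)*f-.5))
for sg in(1,-1):
    cv2.polylines(im,[np.array([m((x,sg*y,-.013)) for x,y in((.011,.0427),(.011,.057),(-.011,.057),(-.011,.0427),(.011,.0427))])],False,(0,255,0),1)
cv2.polylines(im,[np.array([m((x,y,-.073)) for x,y in((.038,.0425),(.038,-.0425),(-.038,-.0425),(-.038,.0425),(.038,.0425))])],False,(255,255,0),1)
cv2.polylines(im,[np.array([m((y,x,-.073)) for x,y in((.038,.0425),(.038,-.0425),(-.038,-.0425),(-.038,.0425),(.038,.0425))])],False,(255,0,255),1)
cv2.imwrite("pics/tool_top.png",im)
E
```

```text
[ 0.59083023 -0.06774159  0.19059553] 3.95
```

View pics/tool_top.png

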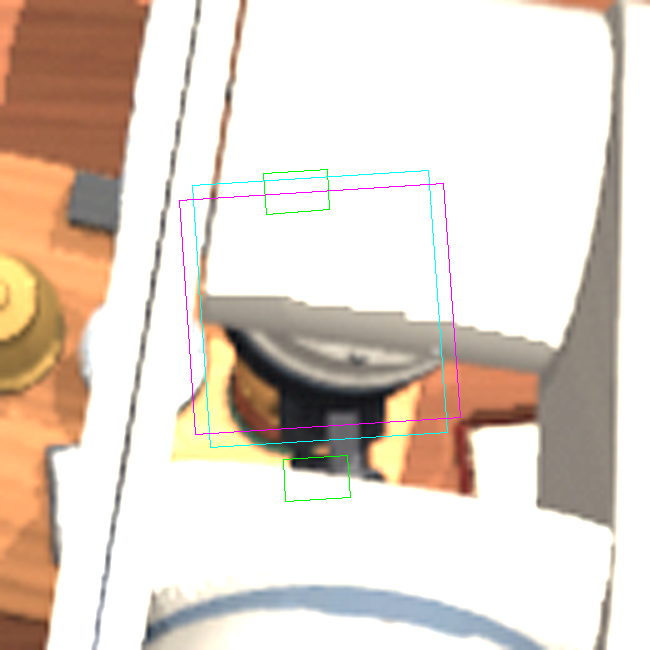

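```bash
python3 - <<'E'
from ov import *
import json;P=json.load(open("P.json"));c=cam("scene")
for k,du,dv,z in(("globe",4,-2,.098),("urn",7.5,0,.12),("magnifier",8,-2,.036),("obelisk",8.5,0,.114)):
    u=proj(c,[*P[k][:2],z]);print(k,P[k],ray(c,u+np.array([du,dv])/5.5,z)-[*P[k][:2],z])
E
```

```text
globe [0.5944120487014115, -0.07380865153448127] [ 2.36369138e-04  1.99832456e-03 -8.32667268e-17]
urn [0.6136503841527264, 0.04593621759054762] [0.00224399 0.00192198 0.        ]
magnifier [0.6042647994096717, -0.013193965013528961] [1.56080006e-03 3.16521655e-03 3.46944695e-17]
obelisk [0.5446595604730842, -0.0003403656477664486, 0.07973962872011803] [ 2.56344771e-03  2.19548722e-03 -1.38777878e-17]
```

```bash
python3 go.py 4.6 .5952 -.072 .076 .5463 .0012 .2 .6153 .0474 .2
```

```text
pos [ 0.5911 -0.0679  0.1907] az 4.7 turn [0.02 0.   0.1 ] t 4.05 w 0.0853
[0.5952, -0.072, 0.076] [-0.0044  0.0037  0.1147]
[0.5463, 0.0012, 0.2] [ 0.0726 -0.039  -0.0093]
[0.6153, 0.0474, 0.2] [ 0.113   0.0336 -0.0093]
```

```bash
python3 -m jog '[[[-0.0044,0.0037,0],[0,0,0]],[[-0.0044,0.0037,0.02],[0,0,0]],[[-0.0044,0.0037,0.04],[0,0,0]],[[-0.0044,0.0037,0.06],[0,0,0]],[[-0.0044,0.0037,0.08],[0,0,0]],[[-0.0044,0.0037,0.1],[0,0,0]],[[-0.0044,0.0037,0.11],[0,0,0]],[[-0.0044,0.0037,0.1147],[0,0,0]],[[-0.0044,0.0037,0.1147],[0,0,0]],[[-0.0044,0.0037,0.1147],[0,0,0]],[[-0.0044,0.0037,0.1147],[0,0,0]]]'; python3 go.py 4.6 .5952 -.072 .076;python3 - <<'E'
from ov import *
c=cam("scene");save(c,"globe_pre.png",(230,150,330,250),5)
E
```

```text
time: 4.97
position: [0.5963, -0.0732, 0.0768]
orientation: [0.001, 0.678, 0.735, 0.001]
force: [-0.0, -0.9, 0.2]
gripper_width: 0.999
pos [ 0.5963 -0.0732  0.0768] az 4.62 turn [0.11 0.03 0.02] t 4.97 w 0.0853
[0.5952, -0.072, 0.076] [ 0.0012 -0.001   0.0008]
```

View pics/globe_pre.png

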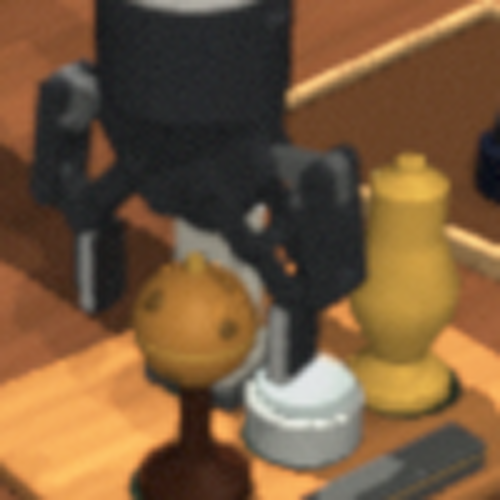

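The fingers straddle the ball evenly: the tips' midpoint is near (195,341) and the ball is at (195,323). Closing and lifting.

```bash
python3 -m jog '[[[0.001,-0.001,0.001],[0,0,0]],[[0.001,-0.001,0.001],[0,0,0]],[[0.001,-0.001,0.001],[0,0,0]],[[0.001,-0.001,0.001],[0,0,0]],[[0.001,-0.001,0.001],[0,0,0]],[[0.001,-0.001,0.001],[0,0,0]],[[0.001,-0.001,0.001],[0,0,0]],[[0.001,-0.001,0.001],[0,0,0]],[[0.001,-0.001,0.001],[0,0,0]],[[0.001,-0.001,0.001],[0,0,0]]]' 0 60; python3 go.py 4.6 .456 .372 .226
```

```text
time: 5.85
position: [0.5946, -0.0722, 0.0755]
orientation: [0.0, 0.678, 0.735, 0.0]
force: [-0.6, 0.6, 5.9]
gripper_width: 0.587
pos [ 0.5946 -0.0722  0.0755] az 4.62 turn [0.04 0.01 0.02] t 5.85 w 0.0501
[0.456, 0.372, 0.226] [ 0.4539 -0.1023 -0.1507]
```

```bash
python3 -m jog '[[[0,0,-0.01],[0,0,0]],[[0,0,-0.03],[0,0,0]],[[0,0,-0.06],[0,0,0]],[[0,0,-0.09],[0,0,0]],[[0,0,-0.12],[0,0,0]],[[0,0,-0.14],[0,0,0]],[[0.01,-0.002,-0.15],[0,0,0]],[[0.03,-0.007,-0.15],[0,0,0]],[[0.06,-0.014,-0.15],[0,0,0]],[[0.095,-0.021,-0.15],[0,0,0]],[[0.13,-0.029,-0.15],[0,0,0]],[[0.165,-0.037,-0.15],[0,0,0]],[[0.2,-0.045,-0.15],[0,0,0]],[[0.235,-0.053,-0.15],[0,0,0]],[[0.27,-0.061,-0.15],[0,0,0]],[[0.305,-0.069,-0.15],[0,0,0]],[[0.34,-0.076,-0.15],[0,0,0]],[[0.37,-0.083,-0.15],[0,0,0]],[[0.39,-0.088,-0.15],[0,0,0]],[[0.4,-0.09,-0.15],[0,0,0]]]'
python3 -m jog '[[[0.015,-0.003,0],[0,0,0]],[[0.035,-0.008,0],[0,0,0]],[[0.05,-0.011,0],[0,0,0]],[[0.054,-0.012,0],[0,0,0]],[[0.054,-0.012,0.02],[0,0,0]],[[0.054,-0.012,0.05],[0,0,0]],[[0.054,-0.012,0.08],[0,0,0]],[[0.054,-0.012,0.11],[0,0,0]],[[0.054,-0.012,0.13],[0,0,0]],[[0.054,-0.012,0.14],[0,0,0]],[[0.054,-0.012,0.148],[0,0,0]],[[0.054,-0.012,0.153],[0,0,0]],[[0.054,-0.012,0.156],[0,0,0]],[[0.054,-0.012,0.156],[0,0,0]],[[0.054,-0.012,0.156],[0,0,0]],[[0.054,-0.012,0.156],[0,0,0]]]'
python3 - <<'E'
from ov import *
c=cam("scene");save(c,"globe_tray.png",(230,60,430,210),4);s=manip.read_state();print(s["force"],s["gripper_width"]*.0854,s["position"])
E
```

```text
time: 7.52
position: [0.47, 0.3218, 0.2239]
orientation: [-0.001, 0.677, 0.736, -0.001]
force: [0.5, 0.8, -2.4]
gripper_width: 0.587
time: 8.85
position: [0.4567, 0.3726, 0.0697]
orientation: [0.0, 0.678, 0.735, 0.001]
force: [-0.5, -0.3, -3.2]
gripper_width: 0.584
[ 0.27537331 -0.06401806 -2.3146495 ] 0.04995113908826294 [0.45659621 0.37256305 0.06957713]
```

View pics/globe_tray.png

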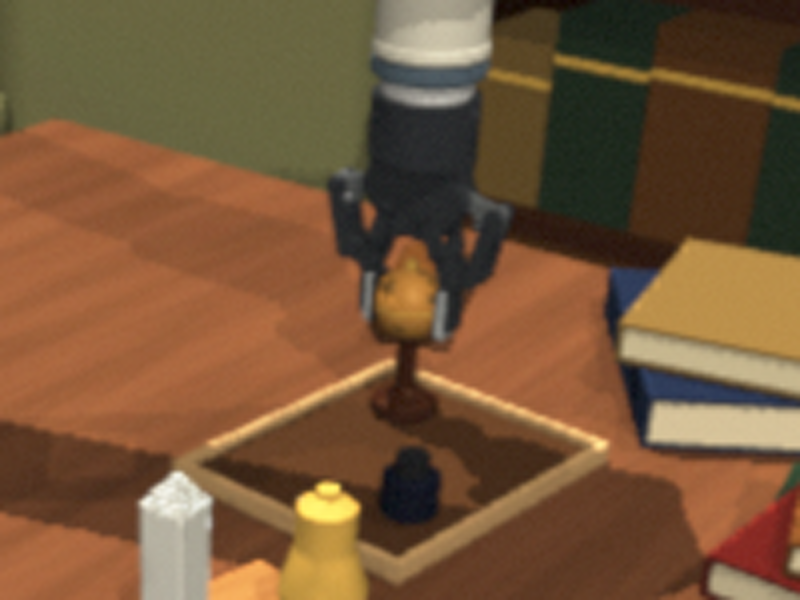

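The globe hangs upright just above the tray floor at (405,400), clear of the walls and the ink bottle. Lowering the last 2 mm.

```bash
python3 -m jog '[[[0,0,0.001],[0,0,0]],[[0,0,0.001],[0,0,0]],[[0,0,0.002],[0,0,0]],[[0,0,0.002],[0,0,0]],[[0,0,0.002],[0,0,0]]]'; python3 go.py 4.6 .4567 .3725 .22 .5463 .0012 .22 .5463 .0012 .072
```

```text
time: 9.32
position: [0.4564, 0.3725, 0.0675]
orientation: [-0.0, 0.678, 0.735, 0.0]
force: [-0.4, -0.3, 4.7]
gripper_width: 0.583
pos [0.4564 0.3725 0.0675] az 4.61 turn [ 0.04 -0.04  0.01] t 9.32 w 0.0498
[0.4567, 0.3725, 0.22] [ 0.      0.0004 -0.1525]
[0.5463, 0.0012, 0.22] [-0.3773  0.0599 -0.1527]
[0.5463, 0.0012, 0.072] [-0.3774  0.0598 -0.0047]
```

```bash
python3 -m jog '[[[0,0,0],[0,0,0]],[[0,0,0],[0,0,0]],[[0,0,0],[0,0,0]],[[0,0,0],[0,0,0]],[[0,0,0],[0,0,0]],[[0,0,0],[0,0,0]],[[0,0,-0.02],[0,0,0]],[[0,0,-0.05],[0,0,0]],[[0,0,-0.08],[0,0,0]],[[0,0,-0.11],[0,0,0]],[[0,0,-0.12],[0,0,0]],[[-0.03,0.005,-0.12],[0,0,0]],[[-0.07,0.011,-0.12],[0,0,0]],[[-0.11,0.018,-0.12],[0,0,0]],[[-0.15,0.024,-0.12],[0,0,0]],[[-0.19,0.03,-0.12],[0,0,0]],[[-0.23,0.037,-0.12],[0,0,0]],[[-0.27,0.043,-0.12],[0,0,0]],[[-0.31,0.05,-0.12],[0,0,0]],[[-0.34,0.054,-0.12],[0,0,0]]]' 0.0854 60
python3 -m jog '[[[-0.037,0.006,0],[0,0,0]],[[-0.037,0.006,0],[0,0,0]],[[-0.037,0.006,0.03],[0,0,0]],[[-0.037,0.006,0.06],[0,0,0]],[[-0.037,0.006,0.085],[0,0,0]],[[-0.037,0.006,0.105],[0,0,0]],[[-0.037,0.006,0.115],[0,0,0]],[[-0.037,0.006,0.115],[0,0,0]],[[-0.037,0.006,0.115],[0,0,0]],[[-0.037,0.006,0.115],[0,0,0]]]'
python3 go.py 4.6 .5463 .0012 .072
python3 - <<'E'
from ov import *
c=cam("scene");save(c,"ob_pre.png",(230,100,390,240),5)
E
```

```text
time: 10.98
position: [0.5375, 0.0348, 0.1863]
orientation: [0.0, 0.678, 0.735, -0.0]
force: [0.0, -0.4, 0.2]
gripper_width: 1.001
time: 11.82
position: [0.547, 0.0014, 0.0726]
orientation: [0.001, 0.678, 0.735, 0.001]
force: [0.5, -0.8, 0.2]
gripper_width: 1.004
pos [0.547  0.0014 0.0726] az 4.63 turn [0.09 0.01 0.03] t 11.82 w 0.0857
[0.5463, 0.0012, 0.072] [-0.0001 -0.0007  0.0006]
```

View pics/ob_pre.png

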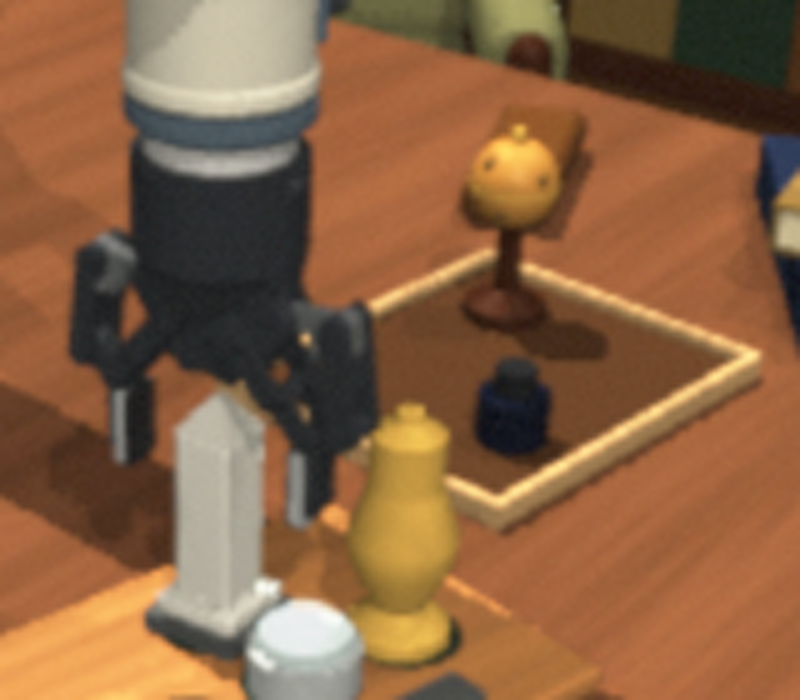

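The globe stands upright in the tray at (505,300). The obelisk shaft (centre about x=220) is midway between the fingers (about 132 and 311). Closing.

```bash
python3 -m jog '[[[0,-0.0005,0],[0,0,0]],[[0,-0.0005,0],[0,0,0]],[[0,-0.0005,0],[0,0,0]],[[0,-0.0005,0],[0,0,0]],[[0,-0.0005,0],[0,0,0]],[[0,-0.0005,0],[0,0,0]],[[0,-0.0005,0],[0,0,0]],[[0,-0.0005,0],[0,0,0]],[[0,-0.0005,0],[0,0,0]],[[0,-0.0005,0],[0,0,0]],[[0,-0.0005,0],[0,0,0]],[[0,-0.0005,0],[0,0,0]]]' 0 60; python3 go.py 4.6 .4506 .2995 .215
```

```text
time: 12.87
position: [0.546, 0.0012, 0.072]
orientation: [0.0, 0.678, 0.735, 0.0]
force: [-0.3, 0.5, 5.3]
gripper_width: 0.319
pos [0.546  0.0012 0.072 ] az 4.61 turn [0.03 0.   0.01] t 12.87 w 0.0273
[0.4506, 0.2995, 0.215] [ 0.305  -0.0711 -0.143 ]
```

```bash
python3 -m jog '[[[0,0,-0.01],[0,0,0]],[[0,0,-0.03],[0,0,0]],[[0,0,-0.06],[0,0,0]],[[0,0,-0.09],[0,0,0]],[[0,0,-0.12],[0,0,0]],[[0,0,-0.135],[0,0,0]],[[0.01,-0.002,-0.14],[0,0,0]],[[0.03,-0.007,-0.14],[0,0,0]],[[0.06,-0.014,-0.14],[0,0,0]],[[0.09,-0.021,-0.14],[0,0,0]],[[0.12,-0.028,-0.14],[0,0,0]],[[0.15,-0.035,-0.14],[0,0,0]],[[0.18,-0.042,-0.14],[0,0,0]],[[0.21,-0.049,-0.14],[0,0,0]],[[0.24,-0.056,-0.14],[0,0,0]],[[0.27,-0.063,-0.14],[0,0,0]],[[0.29,-0.068,-0.14],[0,0,0]],[[0.3,-0.07,-0.14],[0,0,0]],[[0.305,-0.071,-0.14],[0,0,0]],[[0.305,-0.071,-0.14],[0,0,0]]]'
python3 -m jog '[[[0,0,0.02],[0,0,0]],[[0,0,0.05],[0,0,0]],[[0,0,0.08],[0,0,0]],[[0,0,0.11],[0,0,0]],[[0,0,0.13],[0,0,0]],[[0,0,0.138],[0,0,0]],[[0,0,0.143],[0,0,0]],[[0,0,0.146],[0,0,0]],[[0,0,0.147],[0,0,0]],[[0,0,0.148],[0,0,0]],[[0,0,0.148],[0,0,0]],[[0,0,0.148],[0,0,0]],[[0,0,0.148],[0,0,0]]]'
python3 go.py 4.6 .6153 .0474 .2 .6153 .0474 .09
```

```text
time: 14.53
position: [0.4494, 0.2999, 0.2108]
orientation: [-0.0, 0.678, 0.735, -0.001]
force: [0.1, 0.8, -4.6]
gripper_width: 0.317
time: 15.62
position: [0.4508, 0.2997, 0.0643]
orientation: [0.0, 0.678, 0.735, 0.001]
force: [0.3, -0.7, -3.6]
gripper_width: 0.321
pos [0.4508 0.2997 0.0643] az 4.62 turn [ 0.06 -0.03  0.02] t 15.62 w 0.0274
[0.6153, 0.0474, 0.2] [-0.2647  0.1438 -0.1357]
[0.6153, 0.0474, 0.09] [-0.2648  0.1437 -0.0257]
```

```bash
python3 -m jog '[[[0,0,0.001],[0,0,0]],[[0,0,0.001],[0,0,0]],[[0,0,0.001],[0,0,0]],[[0,0,0.001],[0,0,0]]]'
```

```text
time: 15.95
position: [0.4509, 0.2999, 0.064]
orientation: [0.0, 0.678, 0.735, 0.001]
force: [-1.0, -0.1, 8.2]
gripper_width: 0.321
```

```bash
python3 -m jog '[[[0,0,0],[0,0,0]],[[0,0,0],[0,0,0]],[[0,0,0],[0,0,0]],[[0,0,0],[0,0,0]],[[0,0,0],[0,0,0]],[[0,0,0],[0,0,0]],[[0,0,-0.02],[0,0,0]],[[0,0,-0.05],[0,0,0]],[[0,0,-0.08],[0,0,0]],[[0,0,-0.11],[0,0,0]],[[0,0,-0.12],[0,0,0]],[[-0.03,0.016,-0.12],[0,0,0]],[[-0.06,0.033,-0.12],[0,0,0]],[[-0.09,0.049,-0.12],[0,0,0]],[[-0.12,0.065,-0.12],[0,0,0]],[[-0.15,0.081,-0.12],[0,0,0]],[[-0.18,0.098,-0.12],[0,0,0]],[[-0.21,0.114,-0.12],[0,0,0]],[[-0.24,0.13,-0.12],[0,0,0]],[[-0.265,0.144,-0.12],[0,0,0]]]' 0.0854 60
python3 -m jog '[[[0,0,0],[0,0,0]],[[0,0,0],[0,0,0]],[[0,0,0.02],[0,0,0]],[[0,0,0.05],[0,0,0]],[[0,0,0.075],[0,0,0]],[[0,0,0.09],[0,0,0]],[[0,0,0.094],[0,0,0]],[[0,0,0.094],[0,0,0]],[[0,0,0.094],[0,0,0]],[[0,0,0.094],[0,0,0]]]'
python3 go.py 4.6 .6153 .0474 .09
python3 - <<'E'
from ov import *
c=cam("scene");save(c,"urn_pre.png",(240,90,400,240),5)
E
```

```text
time: 17.62
position: [0.6159, 0.0448, 0.1819]
orientation: [-0.0, 0.678, 0.735, -0.0]
force: [0.8, 1.6, -0.1]
gripper_width: 1.001
time: 18.45
position: [0.616, 0.0474, 0.0899]
orientation: [0.001, 0.678, 0.735, 0.001]
force: [-0.2, -0.8, 0.6]
gripper_width: 1.0
pos [0.616  0.0474 0.0899] az 4.65 turn [0.12 0.   0.05] t 18.45 w 0.0854
[0.6153, 0.0474, 0.09] [ 0.     -0.0007 -0.0001]
```

View pics/urn_pre.png

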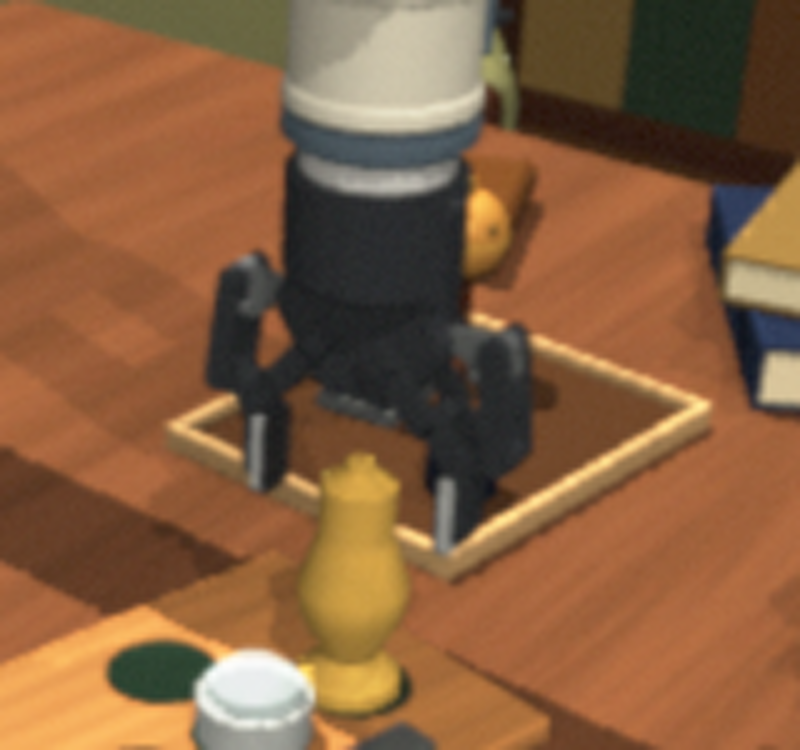

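The urn (x about 360) is midway between the fingers (about 267 and 462). Closing and lifting.

```bash
python3 -m jog '[[[0,-0.001,0],[0,0,0]],[[0,-0.001,0],[0,0,0]],[[0,-0.001,0],[0,0,0]],[[0,-0.001,0],[0,0,0]],[[0,-0.001,0],[0,0,0]],[[0,-0.001,0],[0,0,0]],[[0,-0.001,0],[0,0,0]],[[0,-0.001,0],[0,0,0]],[[0,-0.001,0],[0,0,0]],[[0,-0.001,0],[0,0,0]],[[0,-0.001,0],[0,0,0]],[[0,-0.001,0],[0,0,0]]]' 0 60; python3 go.py 4.6 .4453 .2285 .22
```

```text
time: 19.5
position: [0.6152, 0.0468, 0.0893]
orientation: [0.001, 0.678, 0.735, 0.001]
force: [1.5, -0.8, 5.7]
gripper_width: 0.387
pos [0.6152 0.0468 0.0893] az 4.61 turn [0.11 0.   0.01] t 19.5 w 0.033
[0.4453, 0.2285, 0.22] [ 0.1947 -0.1545 -0.131 ]
```

```bash
python3 -m jog '[[[0,0,-0.01],[0,0,0]],[[0,0,-0.03],[0,0,0]],[[0,0,-0.06],[0,0,0]],[[0,0,-0.09],[0,0,0]],[[0,0,-0.11],[0,0,0]],[[0.008,-0.006,-0.13],[0,0,0]],[[0.023,-0.018,-0.13],[0,0,0]],[[0.047,-0.037,-0.13],[0,0,0]],[[0.07,-0.056,-0.13],[0,0,0]],[[0.094,-0.074,-0.13],[0,0,0]],[[0.117,-0.093,-0.13],[0,0,0]],[[0.141,-0.111,-0.13],[0,0,0]],[[0.164,-0.13,-0.13],[0,0,0]],[[0.18,-0.143,-0.13],[0,0,0]],[[0.19,-0.15,-0.13],[0,0,0]],[[0.195,-0.154,-0.13],[0,0,0]],[[0.195,-0.154,-0.12],[0,0,0]],[[0.195,-0.154,-0.1],[0,0,0]],[[0.195,-0.154,-0.07],[0,0,0]],[[0.195,-0.154,-0.04],[0,0,0]]]'
python3 -m jog '[[[0,0,0.02],[0,0,0]],[[0,0,0.035],[0,0,0]],[[0,0,0.042],[0,0,0]],[[0,0,0.046],[0,0,0]],[[0,0,0.047],[0,0,0]],[[0,0,0.048],[0,0,0]],[[0,0,0.048],[0,0,0]],[[0,0,0.049],[0,0,0]],[[0,0,0.049],[0,0,0]],[[0,0,0.049],[0,0,0]],[[0,0,0.049],[0,0,0]]]'
python3 go.py 94.6 .6055 -.0112 .19;python3 go.py -85.4 .6055 -.0112 .19;python3 -c "
from h import *;print(manip.read_state()['qpos'])"
```

```text
time: 21.17
position: [0.4465, 0.2283, 0.1277]
orientation: [0.001, 0.678, 0.735, 0.001]
force: [0.3, -0.1, -3.1]
gripper_width: 0.385
time: 22.08
position: [0.446, 0.2289, 0.0812]
orientation: [0.001, 0.678, 0.735, 0.001]
force: [-2.2, -3.0, 10.7]
gripper_width: 0.388
pos [0.446  0.2289 0.0812] az 4.63 turn [ 1.100e-01  7.000e-02 -8.997e+01] t 22.08 w 0.0332
[0.6055, -0.0112, 0.19] [-0.2521  0.1399 -0.1086]
pos [0.446  0.2289 0.0812] az 4.63 turn [ 7.000e-02 -1.100e-01  9.003e+01] t 22.08 w 0.0332
[0.6055, -0.0112, 0.19] [-0.2521  0.1399 -0.1086]
[ 4.50640425e-01  4.82813288e-01  1.99174680e+00 -5.13090536e-04
  6.65059223e-01  3.70309340e-01]
```

```bash
python3 -m jog '[[[0,0,0],[0,0,0]],[[0,0,0],[0,0,0]],[[0,0,0],[0,0,0]],[[0,0,0],[0,0,0]],[[0,0,0],[0,0,0]],[[0,0,0],[0,0,0]],[[0,0,-0.02],[0,0,0]],[[0,0,-0.05],[0,0,0]],[[0,0,-0.08],[0,0,0]],[[0,0,-0.11],[0,0,0]],[[-0.025,0.014,-0.11],[0,0,5]],[[-0.05,0.028,-0.11],[0,0,12]],[[-0.075,0.042,-0.11],[0,0,19]],[[-0.1,0.056,-0.11],[0,0,26]],[[-0.13,0.072,-0.11],[0,0,33]],[[-0.16,0.089,-0.11],[0,0,40]],[[-0.19,0.105,-0.11],[0,0,47]],[[-0.22,0.122,-0.11],[0,0,54]],[[-0.24,0.133,-0.11],[0,0,61]],[[-0.252,0.14,-0.11],[0,0,68]]]' 0.0854 60
python3 -m jog '[[[0,0,0],[0,0,7]],[[0,0,0],[0,0,14]],[[0,0,0],[0,0,21]],[[0,0,0],[0,0,22]],[[0,0,0],[0,0,22]],[[0,0,0],[0,0,22]]]'
python3 go.py -85.4 .6055 -.0112 .016
python3 - <<'E'
from ov import *
c=cam("scene");save(c,"mag_pre.png",(150,110,410,300),3)
E
```

```text
time: 23.75
position: [0.6062, -0.0136, 0.1895]
orientation: [0.0, 0.974, 0.226, 0.0]
force: [-0.1, 0.5, -0.5]
gripper_width: 1.002
time: 24.25
position: [0.6048, -0.011, 0.1895]
orientation: [-0.0, 0.999, 0.042, -0.0]
force: [-1.1, 0.8, 0.2]
gripper_width: 0.995
pos [ 0.6048 -0.011   0.1895] az -85.18 turn [-0.    0.01  0.22] t 24.25 w 0.0849
[0.6055, -0.0112, 0.016] [0.0007 0.0003 0.1735]
```

View pics/mag_pre.png

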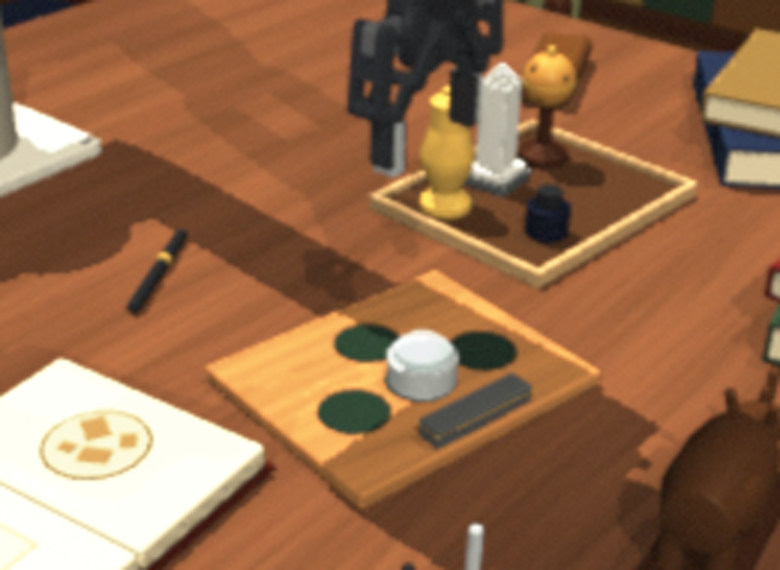

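All three ornaments stand upright in the tray: urn (447,165), obelisk (500,130) and globe (548,110). The magnifier is now free at (422,365). Descending on it.

```bash
python3 -m jog '[[[0.0005,0,0.03],[0,0,0]],[[0.0005,0,0.06],[0,0,0]],[[0.0005,0,0.09],[0,0,0]],[[0.0005,0,0.12],[0,0,0]],[[0.0005,0,0.145],[0,0,0]],[[0.0005,0,0.16],[0,0,0]],[[0.0005,0,0.168],[0,0,0]],[[0.0005,0,0.173],[0,0,0]],[[0.0005,0,0.173],[0,0,0]],[[0.0005,0,0.173],[0,0,0]],[[0.0005,0,0.173],[0,0,0]]]' 0.0854 60
python3 -m jog '[[[0,0,0],[0,0,0]],[[0,0,0],[0,0,0]],[[0,0,0],[0,0,0]],[[0,0,0],[0,0,0]],[[0,0,0],[0,0,0]],[[0,0,0],[0,0,0]],[[0,0,0],[0,0,0]],[[0,0,0],[0,0,0]],[[0,0,0],[0,0,0]],[[0,0,0],[0,0,0]]]' 0 50
python3 go.py -85.4 .6055 -.0112 .016
python3 - <<'E'
from ov import *
import json;P=json.load(open("P.json"));np.set_printoptions(precision=4,suppress=True)
# map centre, both cameras: dark rim / page ellipse fit
for n in("top","scene"):
    c=cam(n);im=cv2.cvtColor(c["frame"],cv2.COLOR_RGB2HSV).astype(int)
    u0=proj(c,[.4915,-.222,.022]);yy,xx=np.mgrid[:420,:560]
    S=im[...,1].astype(float)
    # maximise darkness/saturation along projected circle over xy
    g=cv2.GaussianBlur(c["frame"].astype(np.float32).mean(2),(0,0),.7)
    best=None
    for dx in np.arange(-.012,.0121,.0005):
        for dy in np.arange(-.012,.0121,.0005):
            q=np.array([proj(c,p) for p in circ(.4915+dx,-.222+dy,.022,.0375,60)],np.float32)
            v=cv2.remap(g,q[:,0].copy(),q[:,1].copy(),cv2.INTER_LINEAR).mean()
            if best is None or v<best[0]:best=(v,.4915+dx,-.222+dy)
    print(n,best,[ (t["conf"],t["at"],ray(c,t["at"],.022)) for t in manip.tip_of("atlas_map",n)[:1]])
E
```

```text
time: 25.22
position: [0.6064, -0.0111, 0.0179]
orientation: [0.0, 0.999, 0.04, 0.001]
force: [0.5, -0.6, 0.5]
gripper_width: 1.002
time: 26.05
position: [0.6059, -0.011, 0.0177]
orientation: [0.0, 0.999, 0.04, 0.001]
force: [-1.4, 1.2, 6.4]
gripper_width: 0.588
pos [ 0.6059 -0.011   0.0177] az -85.38 turn [ 0.01 -0.07  0.02] t 26.05 w 0.0502
[0.6055, -0.0112, 0.016] [-0.0004  0.0001  0.0017]
top (np.float32(175.98422), np.float64(0.491), np.float64(-0.223)) [(0.61, [384.7, 232.2], array([ 0.4928, -0.2235,  0.022 ]))]
scene (np.float32(220.09839), np.float64(0.49), np.float64(-0.22)) [(0.92, [181.5, 258.6], array([ 0.4934, -0.223 ,  0.022 ]))]
```

```bash
python3 go.py -85.4 .491 -.2213 .0257
```

```text
pos [ 0.6058 -0.011   0.0177] az -85.38 turn [ 0.01 -0.06  0.02] t 26.25 w 0.0501
[0.491, -0.2213, 0.0257] [-0.1314  0.2003 -0.0081]
```

```bash
python3 -m jog '[[[0,0,-0.01],[0,0,0]],[[0,0,-0.03],[0,0,0]],[[0,0,-0.06],[0,0,0]],[[0,0,-0.08],[0,0,0]],[[-0.007,0.01,-0.08],[0,0,0]],[[-0.02,0.03,-0.08],[0,0,0]],[[-0.037,0.056,-0.08],[0,0,0]],[[-0.054,0.083,-0.08],[0,0,0]],[[-0.071,0.109,-0.08],[0,0,0]],[[-0.089,0.135,-0.08],[0,0,0]],[[-0.105,0.16,-0.08],[0,0,0]],[[-0.119,0.181,-0.08],[0,0,0]],[[-0.128,0.195,-0.08],[0,0,0]],[[-0.131,0.2,-0.08],[0,0,0]],[[-0.131,0.2,-0.07],[0,0,0]],[[-0.131,0.2,-0.05],[0,0,0]],[[-0.131,0.2,-0.025],[0,0,0]],[[-0.131,0.2,-0.015],[0,0,0]],[[-0.131,0.2,-0.011],[0,0,0]],[[-0.131,0.2,-0.01],[0,0,0]]]'
python3 -m jog '[[[0,0,0.001],[0,0,0]],[[0,0,0.001],[0,0,0]],[[0,0,0.001],[0,0,0]]]'
python3 go.py -85.4 .491 -.2213 .0257
python3 - <<'E'
from ov import *
c=cam("scene");overlay(c,dict(map=[.4908,-.2213],magnifier=[.4908,-.2213,.022]),"mag_map.png",(120,190,260,300),5)
E
```

```text
time: 27.92
position: [0.4902, -0.2197, 0.0259]
orientation: [-0.001, 0.999, 0.041, -0.001]
force: [0.4, -0.2, -1.2]
gripper_width: 0.589
time: 28.17
position: [0.4915, -0.2208, 0.026]
orientation: [0.0, 0.999, 0.041, 0.0]
force: [-0.3, 1.1, -1.9]
gripper_width: 0.588
pos [ 0.4915 -0.2208  0.026 ] az -85.35 turn [ 0.03 -0.05  0.05] t 28.17 w 0.0502
[0.491, -0.2213, 0.0257] [-0.0006  0.0004  0.0003]
```

View pics/mag_map.png

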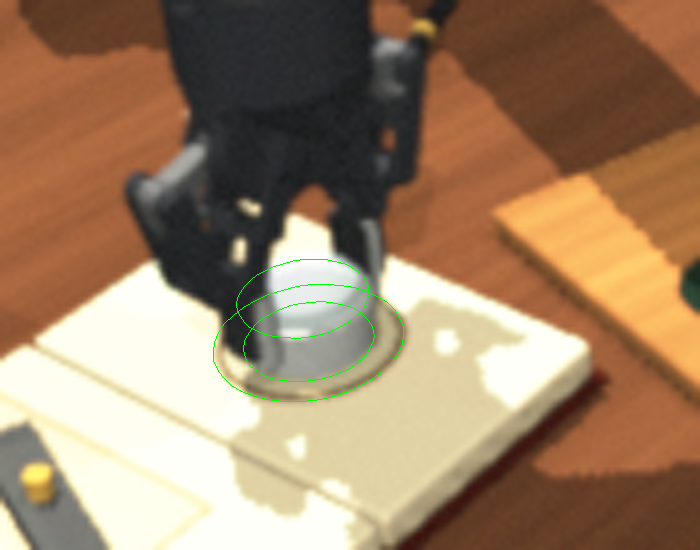

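The magnifier sits inside the map's rim: its ring fits the outline at (309,340) and the rim at (309,343). Lowering to contact.

```bash
python3 -m jog '[[[0,0,0.001],[0,0,0]],[[0,0,0.001],[0,0,0]],[[0,0,0.001],[0,0,0]],[[0,0,0.001],[0,0,0]]]'; python3 go.py -85.4 .491 -.2213 .0257
```

```text
time: 28.55
position: [0.4915, -0.221, 0.0257]
orientation: [0.0, 0.999, 0.04, 0.001]
force: [-1.9, 2.7, 8.5]
gripper_width: 0.589
pos [ 0.4915 -0.221   0.0257] az -85.38 turn [ 0.03 -0.07  0.02] t 28.55 w 0.0503
[0.491, -0.2213, 0.0257] [-0.0005  0.0003 -0.    ]
```

```bash
python3 -m jog '[[[0,0,0],[0,0,0]],[[0,0,0],[0,0,0]],[[0,0,0],[0,0,0]],[[0,0,0],[0,0,0]],[[0,0,0],[0,0,0]],[[0,0,0],[0,0,0]],[[0,0,-0.02],[0,0,0]],[[0,0,-0.05],[0,0,0]],[[0,0,-0.09],[0,0,0]],[[0,0,-0.13],[0,0,0]],[[0,0,-0.165],[0,0,0]],[[0.03,-0.03,-0.165],[0,0,-7]],[[0.06,-0.06,-0.165],[0,0,-14]],[[0.09,-0.09,-0.165],[0,0,-21]],[[0.12,-0.12,-0.165],[0,0,-28]],[[0.15,-0.15,-0.165],[0,0,-35]],[[0.15,-0.18,-0.165],[0,0,-42]],[[0.15,-0.21,-0.165],[0,0,-49]],[[0.15,-0.24,-0.165],[0,0,-56]],[[0.15,-0.27,-0.165],[0,0,-63]]]' 0.0854 60; python3 go.py 4.6 .446 .2286 .19
python3 - <<'E'
from ov import *
c=cam("scene");a=cv2.resize(c["frame"][215:285,145:215,::-1],(390,390),interpolation=cv2.INTER_CUBIC)
c=cam("top");b=cv2.resize(c["frame"][195:265,350:420,::-1],(390,390),interpolation=cv2.INTER_CUBIC)
cv2.imwrite("pics/chk.png",np.hstack([a,b]))
E
```

```text
time: 30.22
position: [0.6183, 0.0618, 0.1892]
orientation: [-0.0, 0.829, 0.559, -0.0]
force: [0.6, -0.5, -0.1]
gripper_width: 1.0
pos [0.6183 0.0618 0.1892] az -22.03 turn [-3.000e-02  1.000e-02 -2.663e+01] t 30.22 w 0.0854
[0.446, 0.2286, 0.19] [ 0.09   -0.2223 -0.0007]
```

View pics/chk.png

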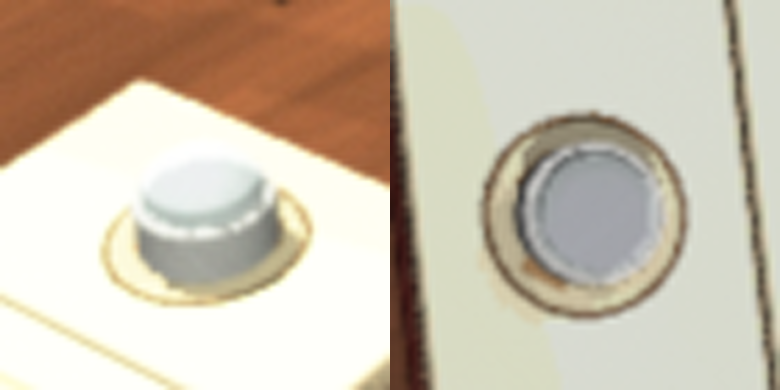

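In the top view the rim is centred at (585,216) and the ring top near (594,213). I'll convert both to positions at their own heights.

```bash
python3 - <<'E'
from ov import *
np.set_printoptions(precision=4,suppress=True)
def fit(c,z,r,x0,sgn,rng=.008):
    g=cv2.GaussianBlur(c["frame"].astype(np.float32).mean(2),(0,0),.8);best=(-1e9,)
    def s(x,y,r):
        q=np.array([proj(c,p) for p in circ(x,y,z,r,72)],np.float32)
        return cv2.remap(g,q[:,:1].copy(),q[:,1:].copy(),cv2.INTER_CUBIC)
    for dx in np.arange(-rng,rng+1e-6,.0005):
        for dy in np.arange(-rng,rng+1e-6,.0005):
            x,y=x0[0]+dx,x0[1]+dy
            v=(-s(x,y,r)).mean() if sgn==0 else np.abs(s(x,y,r-.0015)-s(x,y,r+.0015)).mean()
            if v>best[0]:best=(v,x,y)
    return best
for n in("top","scene"):
    c=cam(n)
    print(n,"rim",fit(c,.022,.0375,(.4908,-.2213),0),"ringtop",fit(c,.044,.026,(.4908,-.2213),1),"ringbase",fit(c,.022,.026,(.4908,-.2213),1))
c=cam("top");d=lambda u,v:(350+(u-390+.5)/5.571-.5,195+(v+.5)/5.571-.5)
print(ray(c,d(585,216),.022),ray(c,d(594.5,213),.044))
E
```

```text
top rim (np.float32(-149.61963), np.float64(0.4903), np.float64(-0.2228)) ringtop (np.float32(22.764498), np.float64(0.4918), np.float64(-0.2233)) ringbase (np.float32(21.48108), np.float64(0.4943), np.float64(-0.2218))
scene rim (np.float32(-214.02878), np.float64(0.4878), np.float64(-0.2193)) ringtop (np.float32(14.285126), np.float64(0.4968), np.float64(-0.2203)) ringbase (np.float32(21.122786), np.float64(0.4913), np.float64(-0.2188))
[ 0.4904 -0.2232  0.022 ] [ 0.4911 -0.2222  0.044 ]
```

By the top view the magnifier is about 1–1.5 mm from the map centre. The scene view says up to 3 mm, but its fit is noisier. That is good enough. Next I'll put the ornaments back, urn first, reversing the exact commanded shifts.

```bash
python3 -m jog '[[[0.012,-0.03,0],[0,0,-7]],[[0.026,-0.065,0],[0,0,-14]],[[0.04,-0.1,0],[0,0,-21]],[[0.054,-0.135,0],[0,0,-27]],[[0.068,-0.17,0],[0,0,-27]],[[0.08,-0.2,0],[0,0,-27]],[[0.0898,-0.2247,0],[0,0,-27]],[[0.0898,-0.2247,0],[0,0,-27]],[[0.0898,-0.2247,0],[0,0,-27]],[[0.0898,-0.2247,0],[0,0,-27]],[[0.0898,-0.2247,0],[0,0,-27]]]'; python3 go.py 4.6 .446 .2289 .0812
```

```text
time: 31.38
position: [0.4462, 0.2279, 0.1897]
orientation: [0.0, 0.679, 0.734, 0.0]
force: [-0.7, -0.4, 0.2]
gripper_width: 0.999
pos [0.4462 0.2279 0.1897] az 4.49 turn [ 0.03  0.   -0.11] t 31.38 w 0.0853
[0.446, 0.2289, 0.0812] [ 0.001  -0.0002  0.1085]
```

```bash
python3 -m jog '[[[0,0,0.03],[0,0,0]],[[0,0,0.06],[0,0,0]],[[0,0,0.085],[0,0,0]],[[0,0,0.1],[0,0,0]],[[0,0,0.108],[0,0,0]],[[0,0,0.111],[0,0,0]],[[0,0,0.111],[0,0,0]],[[0,0,0.111],[0,0,0]],[[0,0,0.111],[0,0,0]]]'; python3 go.py 4.6 .446 .2289 .0812
```

```text
time: 32.13
position: [0.4461, 0.2291, 0.0796]
orientation: [0.0, 0.678, 0.735, 0.001]
force: [0.6, -0.2, 0.3]
gripper_width: 1.002
pos [0.4461 0.2291 0.0796] az 4.59 turn [ 0.11 -0.04 -0.01] t 32.13 w 0.0855
[0.446, 0.2289, 0.0812] [-0.0002 -0.0001 -0.0016]
```

```bash
python3 -m jog '[[[0,0,0],[0,0,0]],[[0,0,0],[0,0,0]],[[0,0,0],[0,0,0]],[[0,0,0],[0,0,0]],[[0,0,0],[0,0,0]],[[0,0,0],[0,0,0]],[[0,0,0],[0,0,0]],[[0,0,0],[0,0,0]],[[0,0,0],[0,0,0]],[[0,0,0],[0,0,0]],[[0,0,-0.01],[0,0,0]],[[0,0,-0.03],[0,0,0]],[[0,0,-0.06],[0,0,0]],[[0,0,-0.09],[0,0,0]],[[0,0,-0.115],[0,0,0]],[[0,0,-0.13],[0,0,0]],[[0,0,-0.13],[0,0,0]]]' 0 60
python3 -m jog '[[[-0.008,0.006,0],[0,0,0]],[[-0.023,0.018,0],[0,0,0]],[[-0.047,0.037,0],[0,0,0]],[[-0.07,0.056,0],[0,0,0]],[[-0.094,0.074,0],[0,0,0]],[[-0.117,0.093,0],[0,0,0]],[[-0.141,0.111,0],[0,0,0]],[[-0.164,0.13,0],[0,0,0]],[[-0.18,0.143,0],[0,0,0]],[[-0.19,0.15,0],[0,0,0]],[[-0.195,0.154,0],[0,0,0]],[[-0.195,0.154,0],[0,0,0]],[[-0.195,0.154,0.02],[0,0,0]],[[-0.195,0.154,0.05],[0,0,0]],[[-0.195,0.154,0.08],[0,0,0]],[[-0.195,0.154,0.1],[0,0,0]],[[-0.195,0.154,0.113],[0,0,0]],[[-0.195,0.154,0.119],[0,0,0]],[[-0.195,0.154,0.12],[0,0,0]],[[-0.195,0.154,0.121],[0,0,0]]]'
python3 -m jog '[[[0,0,0],[0,0,0]],[[0,0,0],[0,0,0]],[[0,0,0],[0,0,0]]]'; python3 go.py 4.6 .6152 .0468 .0893
```

```text
time: 33.55
position: [0.4466, 0.2297, 0.2122]
orientation: [0.001, 0.678, 0.735, 0.003]
force: [0.5, -0.2, -2.9]
gripper_width: 0.393
time: 35.22
position: [0.6148, 0.0474, 0.0883]
orientation: [0.0, 0.678, 0.735, 0.0]
force: [0.6, 0.4, -2.7]
gripper_width: 0.392
time: 35.47
position: [0.6149, 0.0469, 0.0886]
orientation: [0.001, 0.678, 0.735, 0.001]
force: [-0.1, 0.1, -2.6]
gripper_width: 0.392
pos [0.6149 0.0469 0.0886] az 4.62 turn [0.09 0.   0.02] t 35.47 w 0.0334
[0.6152, 0.0468, 0.0893] [-0.0001  0.0003 -0.0007]
```

```bash
python3 -m jog '[[[0,0,0.0007],[0,0,0]],[[0,0,0.0007],[0,0,0]],[[0,0,0.0014],[0,0,0]],[[0,0,0.0014],[0,0,0]],[[0,0,0.0014],[0,0,0]]]'
```

```text
time: 35.88
position: [0.6151, 0.0469, 0.0874]
orientation: [0.001, 0.678, 0.735, 0.001]
force: [-1.2, -0.0, 6.0]
gripper_width: 0.392
```

```bash
python3 -m jog '[[[0,0,0],[0,0,0]],[[0,0,0],[0,0,0]],[[0,0,0],[0,0,0]],[[0,0,0],[0,0,0]],[[0,0,0],[0,0,0]],[[0,0,0],[0,0,0]],[[0,0,-0.02],[0,0,0]],[[0,0,-0.05],[0,0,0]],[[0,0,-0.08],[0,0,0]],[[0,0,-0.11],[0,0,0]],[[0.03,-0.016,-0.11],[0,0,0]],[[0.06,-0.033,-0.11],[0,0,0]],[[0.09,-0.049,-0.11],[0,0,0]],[[0.12,-0.065,-0.11],[0,0,0]],[[0.15,-0.081,-0.11],[0,0,0]],[[0.18,-0.098,-0.11],[0,0,0]],[[0.21,-0.114,-0.11],[0,0,0]],[[0.24,-0.13,-0.11],[0,0,0]],[[0.265,-0.143,-0.11],[0,0,0]],[[0.265,-0.143,-0.11],[0,0,0]]]' 0.0854 60
python3 -m jog '[[[0,0,0],[0,0,0]],[[0,0,0.03],[0,0,0]],[[0,0,0.06],[0,0,0]],[[0,0,0.09],[0,0,0]],[[0,0,0.115],[0,0,0]],[[0,0,0.128],[0,0,0]],[[0,0,0.134],[0,0,0]],[[0,0,0.134],[0,0,0]],[[0,0,0.134],[0,0,0]]]'
python3 -m jog '[[[0,0,0],[0,0,0]],[[0,0,0],[0,0,0]],[[0,0,0],[0,0,0]],[[0,0,0],[0,0,0]],[[0,0,0],[0,0,0]],[[0,0,0],[0,0,0]],[[0,0,0],[0,0,0]],[[0,0,0],[0,0,0]],[[0,0,0],[0,0,0]],[[0,0,0],[0,0,0]],[[0,0,0],[0,0,0]]]' 0 60
python3 go.py 4.6 .4509 .2999 .064
```

```text
time: 37.55
position: [0.448, 0.3029, 0.1963]
orientation: [-0.001, 0.677, 0.736, 0.0]
force: [-0.4, 0.3, 0.9]
gripper_width: 1.0
time: 38.3
position: [0.4512, 0.2991, 0.0626]
orientation: [0.0, 0.678, 0.735, 0.0]
force: [-0.6, 0.2, 0.8]
gripper_width: 0.998
time: 39.22
position: [0.4509, 0.2998, 0.0629]
orientation: [0.0, 0.678, 0.735, 0.0]
force: [-0.4, 0.1, 6.1]
gripper_width: 0.322
pos [0.4509 0.2998 0.0629] az 4.62 turn [ 0.05 -0.02  0.02] t 39.22 w 0.0275
[0.4509, 0.2999, 0.064] [ 0.0001  0.0001 -0.0011]
```

```bash
python3 -m jog '[[[0,0,-0.01],[0,0,0]],[[0,0,-0.03],[0,0,0]],[[0,0,-0.06],[0,0,0]],[[0,0,-0.09],[0,0,0]],[[0,0,-0.12],[0,0,0]],[[0,0,-0.135],[0,0,0]],[[-0.01,0.002,-0.14],[0,0,0]],[[-0.03,0.007,-0.14],[0,0,0]],[[-0.06,0.014,-0.14],[0,0,0]],[[-0.09,0.021,-0.14],[0,0,0]],[[-0.12,0.028,-0.14],[0,0,0]],[[-0.15,0.035,-0.14],[0,0,0]],[[-0.18,0.042,-0.14],[0,0,0]],[[-0.21,0.049,-0.14],[0,0,0]],[[-0.24,0.056,-0.14],[0,0,0]],[[-0.27,0.063,-0.14],[0,0,0]],[[-0.29,0.068,-0.14],[0,0,0]],[[-0.3,0.07,-0.14],[0,0,0]],[[-0.305,0.071,-0.14],[0,0,0]],[[-0.305,0.071,-0.14],[0,0,0]]]'
python3 -m jog '[[[0,0,0],[0,0,0]],[[0,0,0.02],[0,0,0]],[[0,0,0.05],[0,0,0]],[[0,0,0.08],[0,0,0]],[[0,0,0.105],[0,0,0]],[[0,0,0.12],[0,0,0]],[[0,0,0.127],[0,0,0]],[[0,0,0.13],[0,0,0]],[[0,0,0.131],[0,0,0]],[[0,0,0.131],[0,0,0]],[[0,0,0.131],[0,0,0]]]'
python3 -m jog '[[[0,0,0.0005],[0,0,0]],[[0,0,0.0005],[0,0,0]],[[0,0,0.0005],[0,0,0]]]';python3 go.py 4.6 .546 .0012 .072
```

```text
time: 40.88
position: [0.5451, 0.0004, 0.2014]
orientation: [-0.001, 0.679, 0.735, -0.001]
force: [0.5, 0.0, -4.3]
gripper_width: 0.323
time: 41.8
position: [0.5466, 0.0014, 0.0724]
orientation: [0.001, 0.678, 0.735, 0.001]
force: [0.6, 0.1, -2.7]
gripper_width: 0.32
time: 42.05
position: [0.5461, 0.0011, 0.0713]
orientation: [0.0, 0.678, 0.735, 0.0]
force: [-0.8, -0.4, -3.4]
gripper_width: 0.321
pos [0.5461 0.0011 0.0713] az 4.61 turn [0.05 0.01 0.01] t 42.05 w 0.0274
[0.546, 0.0012, 0.072] [ 0.0001 -0.0001 -0.0007]
```

```bash
python3 -m jog '[[[0,0,0.0008],[0,0,0]],[[0,0,0.0008],[0,0,0]],[[0,0,0.0008],[0,0,0]],[[0,0,0.0008],[0,0,0]]]'
```

```text
time: 42.38
position: [0.5462, 0.0011, 0.0708]
orientation: [0.0, 0.678, 0.735, 0.0]
force: [-0.9, -0.2, 5.7]
gripper_width: 0.322
```

```bash
python3 -m jog '[[[0,0,0],[0,0,0]],[[0,0,0],[0,0,0]],[[0,0,0],[0,0,0]],[[0,0,0],[0,0,0]],[[0,0,0],[0,0,0]],[[0,0,0],[0,0,0]],[[0,0,-0.02],[0,0,0]],[[0,0,-0.05],[0,0,0]],[[0,0,-0.08],[0,0,0]],[[0,0,-0.11],[0,0,0]],[[0,0,-0.13],[0,0,0]],[[0.03,-0.005,-0.13],[0,0,0]],[[0.07,-0.011,-0.13],[0,0,0]],[[0.11,-0.017,-0.13],[0,0,0]],[[0.15,-0.024,-0.13],[0,0,0]],[[0.19,-0.03,-0.13],[0,0,0]],[[0.23,-0.036,-0.13],[0,0,0]],[[0.27,-0.043,-0.13],[0,0,0]],[[0.31,-0.049,-0.13],[0,0,0]],[[0.34,-0.0535,-0.13],[0,0,0]]]' 0.0854 60
python3 -m jog '[[[0.025,-0.004,0],[0,0,0]],[[0.037,-0.006,0],[0,0,0]],[[0.037,-0.006,0],[0,0,0]],[[0.037,-0.006,0.03],[0,0,0]],[[0.037,-0.006,0.06],[0,0,0]],[[0.037,-0.006,0.09],[0,0,0]],[[0.037,-0.006,0.115],[0,0,0]],[[0.037,-0.006,0.128],[0,0,0]],[[0.037,-0.006,0.133],[0,0,0]],[[0.037,-0.006,0.133],[0,0,0]],[[0.037,-0.006,0.133],[0,0,0]]]'
python3 -m jog '[[[0,0,0],[0,0,0]],[[0,0,0],[0,0,0]],[[0,0,0],[0,0,0]],[[0,0,0],[0,0,0]],[[0,0,0],[0,0,0]],[[0,0,0],[0,0,0]],[[0,0,0],[0,0,0]],[[0,0,0],[0,0,0]],[[0,0,0],[0,0,0]],[[0,0,0],[0,0,0]],[[0,0,0],[0,0,0]]]' 0 60
python3 go.py 4.6 .4565 .3725 .0675
```

```text
time: 44.05
position: [0.464, 0.3386, 0.2]
orientation: [-0.0, 0.678, 0.735, 0.0]
force: [0.9, 0.3, 0.5]
gripper_width: 0.994
time: 44.97
position: [0.457, 0.3722, 0.0679]
orientation: [0.0, 0.678, 0.735, 0.001]
force: [0.7, 0.4, 0.9]
gripper_width: 0.997
time: 45.88
position: [0.4569, 0.3729, 0.0686]
orientation: [0.0, 0.678, 0.735, 0.001]
force: [-0.1, -1.1, 7.2]
gripper_width: 0.584
pos [0.4569 0.3729 0.0686] az 4.62 turn [ 0.12 -0.08  0.02] t 45.88 w 0.0499
[0.4565, 0.3725, 0.0675] [-0.0004 -0.0004  0.0011]
```

```bash
python3 -m jog '[[[0,0,-0.01],[0,0,0]],[[0,0,-0.03],[0,0,0]],[[0,0,-0.06],[0,0,0]],[[0,0,-0.09],[0,0,0]],[[0,0,-0.12],[0,0,0]],[[0,0,-0.15],[0,0,0]],[[-0.01,0.002,-0.165],[0,0,0]],[[-0.03,0.007,-0.165],[0,0,0]],[[-0.06,0.014,-0.165],[0,0,0]],[[-0.095,0.021,-0.165],[0,0,0]],[[-0.13,0.029,-0.165],[0,0,0]],[[-0.165,0.037,-0.165],[0,0,0]],[[-0.2,0.045,-0.165],[0,0,0]],[[-0.235,0.053,-0.165],[0,0,0]],[[-0.27,0.061,-0.165],[0,0,0]],[[-0.305,0.069,-0.165],[0,0,0]],[[-0.34,0.076,-0.165],[0,0,0]],[[-0.37,0.083,-0.165],[0,0,0]],[[-0.39,0.088,-0.165],[0,0,0]],[[-0.4,0.09,-0.165],[0,0,0]]]'
python3 -m jog '[[[-0.015,0.003,0],[0,0,0]],[[-0.035,0.008,0],[0,0,0]],[[-0.05,0.011,0],[0,0,0]],[[-0.054,0.012,0],[0,0,0]],[[-0.054,0.012,0],[0,0,0]],[[-0.054,0.012,0],[0,0,0]],[[-0.054,0.012,0.02],[0,0,0]],[[-0.054,0.012,0.05],[0,0,0]],[[-0.054,0.012,0.08],[0,0,0]],[[-0.054,0.012,0.11],[0,0,0]],[[-0.054,0.012,0.135],[0,0,0]],[[-0.054,0.012,0.148],[0,0,0]],[[-0.054,0.012,0.154],[0,0,0]],[[-0.054,0.012,0.157],[0,0,0]],[[-0.054,0.012,0.157],[0,0,0]],[[-0.054,0.012,0.157],[0,0,0]],[[-0.054,0.012,0.157],[0,0,0]]]'
python3 -m jog '[[[0,0,0.0007],[0,0,0]],[[0,0,0.0007],[0,0,0]],[[0,0,0.0007],[0,0,0]]]';python3 go.py 4.6 .5946 -.0722 .0755
```

```text
time: 47.55
position: [0.5785, -0.0218, 0.2325]
orientation: [0.0, 0.679, 0.734, 0.0]
force: [-0.6, 0.5, -1.1]
gripper_width: 0.583
time: 48.97
position: [0.5946, -0.0717, 0.0766]
orientation: [0.0, 0.678, 0.735, 0.0]
force: [-4.8, 0.7, 7.8]
gripper_width: 0.582
time: 49.22
position: [0.5948, -0.0718, 0.0765]
orientation: [0.0, 0.678, 0.735, 0.0]
force: [-5.7, 1.3, 12.8]
gripper_width: 0.584
pos [ 0.5948 -0.0718  0.0765] az 4.63 turn [0.05 0.   0.03] t 49.22 w 0.0499
[0.5946, -0.0722, 0.0755] [-0.0004 -0.0002  0.001 ]
```

Contact came a little early, with a 5 N side load. I'll look before releasing.

```bash
python3 -m jog '[[[0,0,-0.001],[0,0,0]],[[0,0,-0.001],[0,0,0]],[[0,0,-0.001],[0,0,0]]]';python3 - <<'E'
from ov import *
c=cam("scene");save(c,"globe_back.png",(225,140,345,260),5)
E
```

```text
time: 49.47
position: [0.5955, -0.0721, 0.0766]
orientation: [0.001, 0.678, 0.735, 0.001]
force: [-2.4, -0.5, 7.9]
gripper_width: 0.582
```

View pics/globe_back.png

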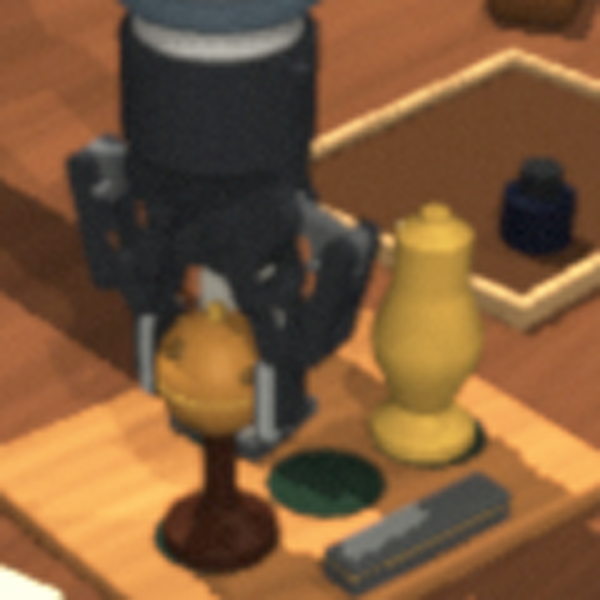

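The pin (215), stem (220) and foot (219) line up, so the tilt is about 1°. In full-frame coordinates the foot is within about 0.3 px of where it stood. Releasing and retreating.

```bash
python3 -m jog '[[[0,0,0],[0,0,0]],[[0,0,0],[0,0,0]],[[0,0,0],[0,0,0]],[[0,0,0],[0,0,0]],[[0,0,0],[0,0,0]],[[0,0,0],[0,0,0]],[[0,0,0],[0,0,0]],[[0,0,-0.02],[0,0,0]],[[0,0,-0.05],[0,0,0]],[[0,0,-0.09],[0,0,0]],[[0,0,-0.13],[0,0,0]],[[0.02,-0.03,-0.15],[0,0,0]],[[0.06,-0.04,-0.15],[0,0,0]],[[0.1,-0.05,-0.15],[0,0,0]],[[0.14,-0.06,-0.15],[0,0,0]],[[0.18,-0.07,-0.15],[0,0,0]],[[0.22,-0.08,-0.15],[0,0,0]],[[0.26,-0.09,-0.15],[0,0,0]],[[0.3,-0.1,-0.15],[0,0,0]],[[0.34,-0.11,-0.15],[0,0,0]]]' 0.0854 60
python3 -m jog '[[[0.04,-0.01,0],[0,0,0]],[[0.08,-0.02,0],[0,0,0]],[[0.12,-0.03,0],[0,0,0]],[[0.14,-0.03,0],[0,0,0]],[[0.14,-0.03,0],[0,0,0]],[[0.14,-0.03,0],[0,0,0]]]'
python3 - <<'E'
from ov import *
out=[]
for n,box in(("top",(215,125,345,250)),("scene",(215,165,355,285))):
    c=cam(n);b=cv2.imread("pics/%s0.png"%n).astype(float)
    a=c["frame"][:,:,::-1]
    cr=lambda i:i[box[1]:box[3],box[0]:box[2]]
    out.append(np.hstack([cv2.resize(cr(b).astype(np.uint8),(390,290),interpolation=cv2.INTER_CUBIC),cv2.resize(cr(a),(390,290),interpolation=cv2.INTER_CUBIC)]))
    # shift before/after by template matching of each ornament
    a32=a.astype(np.float32);b32=b.astype(np.float32)
    R_={"top":dict(urn=(243,156,270,184),globe=(300,164,331,196),obelisk=(264,192,292,218)),"scene":dict(urn=(299,180,325,222),globe=(256,199,283,256),obelisk=(264,174,291,200),ruler_weight=(112,273,146,317),ink=(323,168,342,194))}[n]
    if n=="top":R_.update(ruler=(436,205,466,260),ink=(146,190,174,215))
    for k,(l,t,r,bo) in R_.items():
        T=cv2.resize(b32[t:bo,l:r],None,fx=4,fy=4,interpolation=cv2.INTER_CUBIC);S=cv2.resize(a32[t-6:bo+6,l-6:r+6],None,fx=4,fy=4,interpolation=cv2.INTER_CUBIC)
        m=cv2.matchTemplate(S,T,cv2.TM_CCOEFF_NORMED);_,v,_,p=cv2.minMaxLoc(m);print(n,k,"dpx",(p[0]/4-6,p[1]/4-6),round(v,3))
cv2.imwrite("pics/final.png",np.vstack(out));print(manip.read_state()["force"],manip.read_state()["time"])
E
```

```text
time: 51.18
position: [0.4563, 0.2596, 0.2254]
orientation: [0.0, 0.678, 0.735, 0.0]
force: [1.7, -0.2, -0.5]
gripper_width: 1.0
time: 51.68
position: [0.4156, 0.3958, 0.2249]
orientation: [0.0, 0.677, 0.736, -0.0]
force: [-1.0, 0.1, -0.2]
gripper_width: 1.003
top urn dpx (0.25, 0.0) 0.691
top globe dpx (0.0, -0.25) 0.991
top obelisk dpx (0.0, 0.0) 0.906
top ruler dpx (0.0, 0.0) 1.0
top ink dpx (-0.25, -0.5) 0.763
scene urn dpx (0.5, 0.5) 0.836
scene globe dpx (0.25, 0.25) 0.902
scene obelisk dpx (0.0, 0.5) 0.945
scene ruler_weight dpx (0.0, 0.0) 1.0
scene ink dpx (0.75, 0.5) 0.792
[ 0.68636493 -0.32862474  1.19952168] 51.7833
```

View pics/final.png

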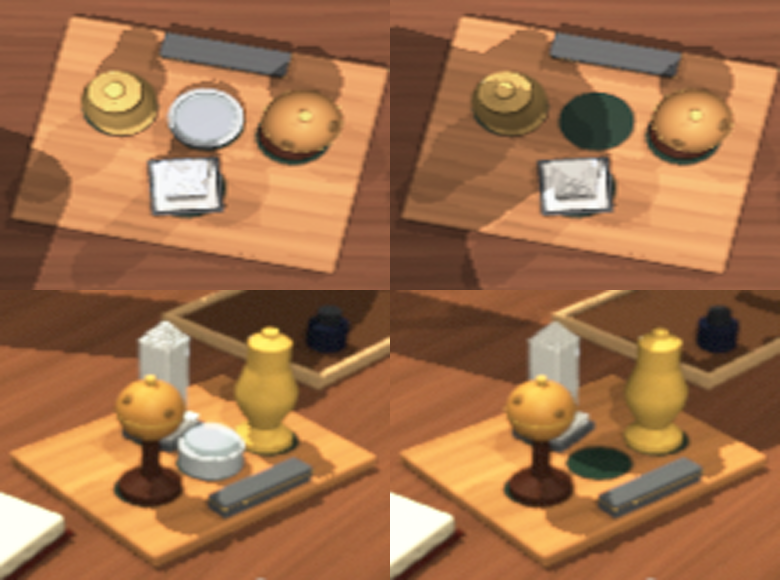

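Before and after match: each ornament is upright on its spot, shifted by no more than 0.7 px (about 1.5 mm). The ruler weight and ink bottle look unmoved; the ink bottle is now in shadow, so its match is weaker. Handing in.

```bash
python3 -c "
from h import *
print(manip.finish_job())"
```

```text
the job is handed in; nothing more can be done
None
```

I finished the job in the order you asked and handed it in at about 52 s of the 147 s allowed. I stood the globe, obelisk and urn on the side tray and set the magnifier on the round map. I then put the urn, obelisk and globe back upright by reversing their recorded moves.

**Ornaments:** comparing pictures from before and after, each one stands within about 0.7 px (1–1.5 mm) of where it started. Shadows made some of these matches weaker, the urn in the top view most of all (0.69).

**Magnifier:** it sits inside the map's rim. The top camera puts it about 1–1.5 mm off centre. The noisier scene camera put it about 3.5 mm off, or further by the ring's top edge, so the two disagree. I left it there.

**Ruler weight and ink bottle:** the ruler weight shows no shift. The ink bottle shows less than 1 px, with a weak match because it is now in shadow; the robot never came near it.

**Contact forces:** the highest reading I saw was about 13 N at the wrist, as the globe touched down with a 1° tilt and a side load of about 5 N. I eased it off before releasing, and it stood upright.

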